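# Turn the washed spot plate over onto the draining board

## Robot

A 6-joint arm with a two-finger parallel gripper is mounted at the origin on the work surface. World frame = base frame: x ahead of the robot, y to its left, z up, the work surface at z = 0. Lengths are in mm, angles in rad, forces in N, time in s.
With the tool pointing down it reaches from about 300 to 775 mm from the base axis. Payload 14.6 kg.
Tool frame: the origin (TCP) lies at the very end of the fingers, on their centre line; the grasp point (between the pads) lies 19 mm behind it (manip.grip_point_offset is the distance from the TCP to the grasp point, in mm); z points along the fingers, y is the line along which they close (so a half turn about z gives the same grasp; the last joint's range is limited). The gripper opens to 94 mm and grips with 3 to 60 N. Pads are 16 mm wide; open, the fingers measure 119 mm over their backs; the gripper's body (75 mm by 177 mm) begins 78 mm behind the grasp point.
Start: joints at [-1.351, 0.3, 1.521, -0, 1.321, -0.067], TCP at [155.579, -527.526, 183.046] pointing down, gripper open.
Joint ranges: [-3.03, 3.03], [-0.79, 2.21], [0.23, 2.52], [-1.04, 4.18], [0, 3.07], [-2.55, 2.55]. Speed limits (rad/s): [2.22, 2.22, 2.57, 3.14, 3.14, 3.14].

## Interface

Orientations are given as [roll, pitch, yaw] about the fixed x, y, z axes, in that order (R = Rz(yaw) Ry(pitch) Rx(roll)).
In Python, from cell import telemetry, eyes, manip gives the robot as it stands.
- The arm moves only by the tool play_rows, never from a script. Its arguments are lists of equal length, an entry for each row: "translation": the shift along the world's x, y, z in m, a list of three; "yaw": the turn about the world's z in rad. A call has 1 to 12 rows; each row is the pose to reach, as a shift and turn from the pose commanded when the call began; what a row does not reach only later rows make up. A row lasts 1/8 s, in which the tool goes at most 62.5 mm and 10.7 degrees, less where a joint would pass 70% of its speed; a pose out of reach is approached as far as the arm can. A call with a gripper value outside its range is refused whole. "hand" is the opening, from 0 (shut) to 1 (fully open), set as the call begins (left out, the last holds). The fingers move at their own pace and stop on an object; "force" is the grip in N (left out, the last holds). Time passes only in rows, so rows that repeat a pose let the fingers close. It gives the time, the measured TCP pose, the force, the opening and the grip force at its end, in the units of the state.
- telemetry.read_state(): the state, without advancing time (a new reading comes with each control period).
- eyes.camera(name): name is "scene" or "top" or "wrist"; returns a dict with "pixels" (420x560x3 uint8, red, green, blue), "fx", "fy", "cx", "cy" (pixels), "cam_to_world" (4x4, takes a point from camera to world coordinates); the wrist camera has in their place "T_tool_cam" (4x4, takes a point from camera to tool coordinates, whose origin is the TCP and whose axes are the flange's). Camera axes: x right, y up, looking along -z (the intrinsics and any distortion apply to the point x, -y, -z); pixel columns grow to the right and rows downward; lengths in mm; the calibration is good to about 2 mm. A picture is of the moment at which its call begins: read the wrist's pose just before it. There is no depth.
- manip.sign_off(): hands the job in; it is judged then, once.
The state is a dict: "clock": time; "joints": joint angles; "qd": joint speeds; "effort": joint torques, N m; "eef_pos": TCP position; "eef_rot": TCP orientation; "wrist_force": force on the tool from outside, world axes, zero at the start; "moment": the same for the moment, N m; "finger_gap": finger opening in mm; "finger_force": force on a finger pad.
Only numpy, scipy, OpenCV 4.12 (cv2) and the standard library are available. Lean on these libraries where they do the work, as an engineer would, in place of code of your own. Each camera call takes 0.05 s, during which the arm holds its last target. There are 200 camera calls.

## Task

Turn the white porcelain spot plate over onto the raised draining board so that it can drain: without gripping or lifting it, push it flat across the bench against the board's near edge and keep pushing its free edge up with the fingertips until it tips up and falls over, wells down, onto the board. Then push it on until all of it lies flat on the board with nothing hanging over, and take the hand away; leave the beaker, the jar and the stirrer disc where they are.

Things in the scene. Friction and masses are not known exactly. Their poses are not given: they have to be found in the camera images.
- plate: Spot plate: white porcelain slab 70 (its x) x 110 (its y) x 12 mm, square edges, about 0.2 kg, loose. Twelve round wells 17 mm wide in one face, the other plain. Origin: centre of the plain face; z points out of the wells' face (up at the start). Starts on the bench 15 to 65 mm short of the board, a 110 mm edge facing it within 25 degrees. Balances upright on a 110 mm edge. Friction about 0.6.
- plate_center (a point): Centre of the spot plate's volume, 6 mm from either face.
- corner0 (a point): Corner of the spot plate at its -x, -y, at half thickness.
- corner1 (a point): Corner of the spot plate at its -x, +y, at half thickness.
- corner2 (a point): Corner of the spot plate at its +x, -y, at half thickness.
- corner3 (a point): Corner of the spot plate at its +x, +y, at half thickness.
- board: Draining board: dark grey plastic slab with fine ribs, fixed to the steel bench, 180 mm (its x, away from the robot) x 260 mm (its y) x 16 mm high, upright sides. Origin: centre of its underside, on the bench; z up. Its near edge, the 260 mm side at its x = -90 mm, is a wall 16 mm high, higher than the plate is thick: the plate is tipped up against it.
- board_edge (a point): Middle of the upper rim of the board's near edge, 16 mm above the bench.
- beaker: Empty glass beaker, 72 mm across, 90 mm high, loose, standing on the bench to one side of the board. Origin at the centre of its underside. Not to be moved.
- jar: Closed amber jar with a white cap, 60 mm across, 75 mm high, loose, standing on the bench to one side of the board. Origin at the centre of its underside. Not to be moved.
- impeller: Toothed steel stirrer disc, 68 mm across, 10 mm high with a 20 mm wide hub 24 mm high, loose, lying on the bench to one side of where the plate starts. Origin at the centre of its underside. Not to be moved.
There are look-alikes about, which are no part of the job. Of the things that look like the plate, the smallest one is meant.

How it is judged:
By the outcome, as a careful person would: the job done as asked, in the order asked, and still so for the second after the job is handed in, with the robot touching nothing.
It also fails if it takes over 58 s, if anything falls off the work surface, if the arm or the gripper's body presses on something with over 40 N, if the wrist force passes 120 N, or if a joint passes its speed limit or range.

## Working session

There is one attempt and no reset: what is moved stays moved. The work goes in short steps, Python scripts to look and compute and a tool call to move; the robot and the scene stay as the last step left them, time stands still between calls to the robot, and variables do not carry over. Pictures are saved under pics/ and viewed, at most 10 in all, crops included, and the job is handed in when it is done.

Besides the shell and the picture viewer there is one more tool, called after ">>>" by a JSON object that holds its "api" and its "payload". play_rows: Moves the arm, as the interface text tells. Its arguments: {"type":"object","properties":{"translation":{"type":"array","items":{"type":"array","items":{"type":"number"}}},"yaw":{"type":"array","items":{"type":"number"}},"hand":{"type":"number"},"force":{"type":"number"}},"required":["translation","yaw"]}

```bash
mkdir -p pics
cat > h.py <<'E'
import numpy as np, cv2
from cell import telemetry, eyes, manip
def snap(name, fn):
    c=eyes.camera(name); cv2.imwrite('pics/'+fn, cv2.cvtColor(c['pixels'],cv2.COLOR_RGB2BGR)); return c
def world(c,u,v,z):
    T=np.array(c['cam_to_world']); d=np.array([(u-c['cx'])/c['fx'],-(v-c['cy'])/c['fy'],-1.])
    d=T[:3,:3]@d; o=T[:3,3]; return o+d*(z-o[2])/d[2]
def proj(c,p):
    T=np.linalg.inv(np.array(c['cam_to_world'])); q=T[:3,:3]@np.array(p,float)+T[:3,3]
    return c['cx']+c['fx']*q[0]/-q[2], c['cy']-c['fy']*q[1]/-q[2]
E
python3 - <<'E'
from h import *
import pickle
for n in ('top','scene'):
    c=snap(n,n+'0.png'); print(n,{k:v for k,v in c.items() if k!='pixels'})
print(telemetry.read_state())
E
```

```text
top {'fx': 403.9071869315537, 'fy': 403.9071869315537, 'cx': 277.7235917425103, 'cy': 207.33727100316503, 'cam_to_world': array([[ 3.53021683e-03,  9.91662034e-01, -1.28817502e-01,
         4.53676583e+02],
       [-9.99993451e-01,  3.60356641e-03,  3.36338504e-04,
         3.06921151e+01],
       [ 7.97736549e-04,  1.28815471e-01,  9.91668260e-01,
         8.93900275e+02],
       [ 0.00000000e+00,  0.00000000e+00,  0.00000000e+00,
         1.00000000e+00]])}
scene {'fx': 514.7793227026411, 'fy': 514.7793227026411, 'cx': 281.70062017848625, 'cy': 207.73419622526131, 'cam_to_world': array([[ 8.40888797e-01, -2.88606978e-01,  4.57834078e-01,
         1.07163745e+03],
       [ 5.40997135e-01,  4.71850139e-01, -6.96189303e-01,
        -7.43246053e+02],
       [-1.51039828e-02,  8.33104710e-01,  5.52909044e-01,
         6.93154971e+02],
       [ 0.00000000e+00,  0.00000000e+00,  0.00000000e+00,
         1.00000000e+00]])}
{'clock': 0.1, 'joints': array([-1.35057645e+00,  3.00438150e-01,  1.52151368e+00, -2.01778770e-05,
        1.32069317e+00, -6.65647696e-02]), 'qd': array([-0.00072236, -0.00061014,  0.0003264 ,  0.00045544, -0.0009221 ,
       -0.00087413]), 'effort': array([ 3.03173416e-03, -5.32634676e+01, -3.53281689e+01,  7.09908432e-02,
        2.34965107e-02, -5.75874128e-05]), 'eef_pos': array([ 155.53245327, -527.28335381,  182.53292437]), 'eef_rot': array([-3.14054133e+00, -5.04964988e-05,  2.86789622e-01]), 'wrist_force': array([ 0.32229585, -0.85796051, -0.45969634]), 'moment': array([-0.04225794, -0.03251169, -0.02886648]), 'finger_force': 0.0, 'finger_gap': 94.09528504860401}
```

View pics/top0.png

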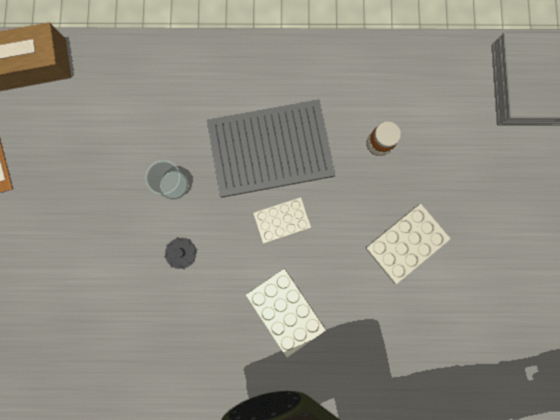

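View pics/scene0.png

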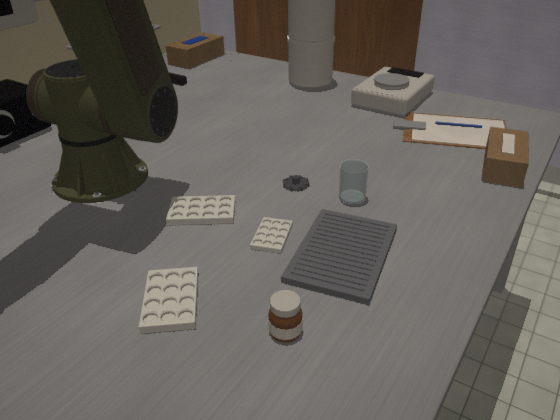

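The target is the small plate at about (282,220) in the top view, next to the board at (271,148). The larger look-alikes are at (286,310) and (408,243). The beaker is at (168,180), the jar at (384,138) and the disc at (181,253).

```bash
cat >> h.py <<'E'
def rect(c,mask,seed,z):
    n,l,s,ce=cv2.connectedComponentsWithStats(mask.astype(np.uint8))
    k=l[seed[1],seed[0]]; m=(l==k).astype(np.uint8)
    cs,_=cv2.findContours(m,cv2.RETR_EXTERNAL,cv2.CHAIN_APPROX_NONE)
    cn=max(cs,key=cv2.contourArea)[:,0]
    w=np.array([world(c,u,v,z)[:2] for u,v in cn],np.float32)
    return k,cv2.minAreaRect(w), cv2.boxPoints(cv2.minAreaRect(w))
E
python3 - <<'E'
from h import *
np.set_printoptions(precision=1,suppress=True)
c=eyes.camera('top'); im=c['pixels'].astype(int); g=im.mean(2)
print(im[220,290],im[310,286],im[148,272],im[210,330],im[190,330-20])
for s in ((271,221),(276,300)):
    r=rect(c,(g>175),s,12); print(r[1]); print(r[2])
d=cv2.morphologyEx((g<92).astype(np.uint8),cv2.MORPH_CLOSE,np.ones((5,5)))
r=rect(c,d,(272,148),16); print(r[1]); print(r[2])
print('disc',world(c,181,253,10),'beaker',world(c,174,184,0),world(c,165,177,90),'jar',world(c,386,134,75))
E
```

```text
[222 220 195] [228 230 210] [113 114 111] [153 150 143] [145 143 134]
((540.956298828125, 21.686981201171875), (71.04621887207031, 111.32952880859375), 18.614038467407227)
[[489.5  63.1]
 [525.1 -42.4]
 [592.4 -19.7]
 [556.9  85.8]]
((343.3868713378906, 14.727935791015625), (156.07989501953125, 100.1440658569336), 34.10799026489258)
[[250.7  12.4]
 [306.8 -70.5]
 [436.1  17. ]
 [379.9  99.9]]
((594.2817993164062, 25.66961669921875), (928.89794921875, 1312.75048828125), 0.23376742005348206)
[[ 127.2  680.1]
 [ 132.5 -632.6]
 [1061.4 -628.8]
 [1056.   683.9]]
disc [467.6 240.4  10. ] beaker [621.9 263.8   0. ] [619.3 259.1  90. ] jar [ 715.8 -195.8   75. ]
```

Run:
```python
from h import *
np.set_printoptions(precision=1,suppress=True)
c=eyes.camera('top'); g=c['pixels'].astype(int).mean(2)
for t in (95,105,115,125):
    d=(g<t).astype(np.uint8); d[:95]=0; d[200:]=0; d[:,:203]=0; d[:,338:]=0
    d=cv2.morphologyEx(d,cv2.MORPH_CLOSE,np.ones((7,7))); d=cv2.morphologyEx(d,cv2.MORPH_OPEN,np.ones((5,5)))
    try:
        r=rect(c,d,(272,148),16); print(t,r[1]); print(r[2])
    except Exception as e: print(t,e)
for u,v in ((208,120),(220,195),(334,175),(319,101)): print(world(c,u,v,16))
```

```text
95 ((705.2735595703125, 48.46186065673828), (145.07696533203125, 228.17343139648438), 10.326380729675293)
[[613.5 147.7]
 [654.4 -76.8]
 [797.1 -50.8]
 [756.2 173.7]]
105 ((696.00048828125, 45.956703186035156), (167.6726531982422, 229.4245147705078), 11.035077095031738)
[[591.8 142.5]
 [635.7 -82.7]
 [800.2 -50.6]
 [756.3 174.6]]
115 ((701.4055786132812, 47.254852294921875), (180.29006958007812, 257.15460205078125), 10.946741104125977)
[[588.5 156.4]
 [637.3 -96.1]
 [814.3 -61.9]
 [765.5 190.6]]
125 ((702.2402954101562, 48.078697204589844), (182.97189331054688, 260.3680419921875), 10.950339317321777)
[[587.7 158.5]
 [637.1 -97.1]
 [816.8 -62.4]
 [767.3 193.3]]
[765.7 188.3  16. ]
[594.6 157.5  16. ]
[640.4 -94.   16. ]
[811.4 -62.4  16. ]
```

>>> {"api": "play_rows", "payload": {"translation": [[0.333,0.531,-0.08],[0.333,0.531,-0.08],[0.333,0.531,-0.08],[0.333,0.531,-0.08],[0.333,0.531,-0.08],[0.333,0.531,-0.08],[0.333,0.531,-0.08],[0.333,0.531,-0.08],[0.333,0.531,-0.08],[0.333,0.531,-0.08],[0.333,0.531,-0.08],[0.333,0.531,-0.08]], "yaw": [0.038,0.038,0.038,0.038,0.038,0.038,0.038,0.038,0.038,0.038,0.038,0.038], "hand": 0.6}}

```text
clock: 1.7
eef_pos: [488.3, 3.4, 102.8]
eef_rot: [-3.141, 0.001, 0.326]
wrist_force: [0.8, -0.2, 0.2]
finger_gap: 56.7
finger_force: 0.0
```

>>> {"api": "play_rows", "payload": {"translation": [[0,0,-0.05],[0,0,-0.09],[0,0,-0.098],[0,0,-0.098],[0,0,-0.098]], "yaw": [0,0,0,0,0]}}

```text
clock: 2.33
eef_pos: [489.5, 3.1, 6.7]
eef_rot: [3.141, -0.002, 0.324]
wrist_force: [-0.1, -0.2, 0.3]
finger_gap: 56.3
finger_force: 0.0
```

Run:
```python
from h import *
c=snap('scene','s1.png')
im=cv2.imread('pics/s1.png')[130:310,170:410]; cv2.imwrite('pics/s1c.png',cv2.resize(im,None,fx=3,fy=3,interpolation=cv2.INTER_CUBIC))
```

```text
(no output)
```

View pics/s1c.png

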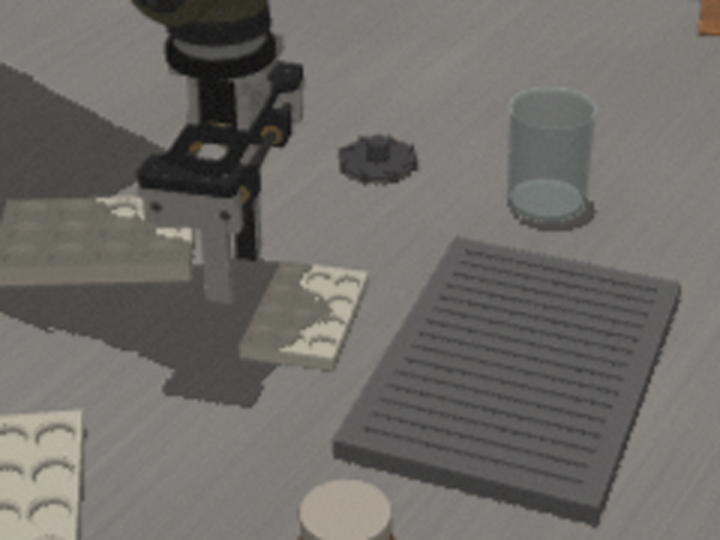

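>>> {"api": "play_rows", "payload": {"translation": [[0.008,0.003,-0.002],[0.014,0.005,-0.002],[0.02,0.007,-0.002],[0.026,0.009,-0.002],[0.032,0.0115,-0.002],[0.038,0.014,-0.002],[0.041,0.0155,-0.002],[0.041,0.0155,-0.002]], "yaw": [0,0,-0.02,-0.05,-0.08,-0.11,-0.135,-0.135]}}

```text
clock: 3.38
eef_pos: [529.6, 19.1, 3.0]
eef_rot: [-3.142, 0.0, 0.189]
wrist_force: [-0.2, -0.4, -0.3]
finger_gap: 56.2
finger_force: 0.0
```

Run:
```python
from h import *
np.set_printoptions(precision=1,suppress=True)
s=telemetry.read_state(); print(s['eef_pos'],s['wrist_force'],s['moment'])
c=snap('top','t1.png'); g=c['pixels'].astype(int).mean(2)
im=cv2.imread('pics/t1.png')[90:290,180:400]; cv2.imwrite('pics/t1c.png',cv2.resize(im,None,fx=3,fy=3,interpolation=cv2.INTER_CUBIC))
```

```text
[529.6  19.1   3. ] [-0.2 -0.4 -0.3] [ 0. -0. -0.]
```

View pics/t1c.png

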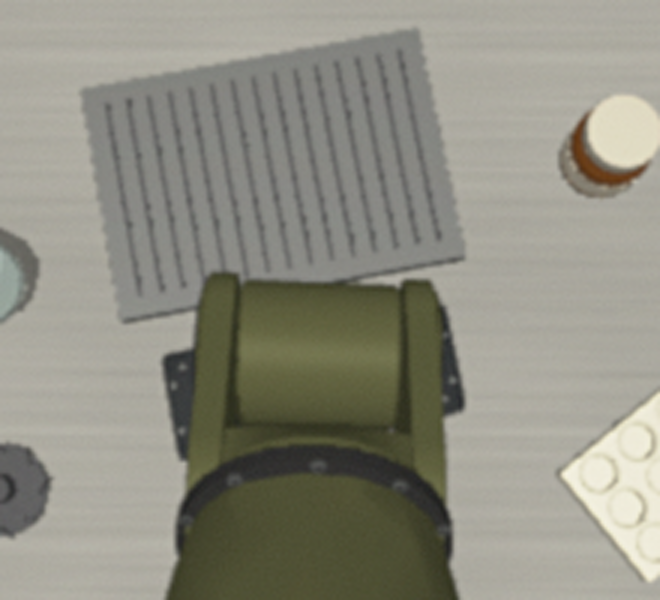

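The arm hides the plate in the top view, so I'll creep forward on force feedback.

>>> {"api": "play_rows", "payload": {"translation": [[0.002,0.0004,0],[0.004,0.0008,0],[0.005,0.001,0],[0.006,0.0012,0]], "yaw": [0,0,0,0]}}

```text
clock: 3.92
eef_pos: [535.6, 20.2, 3.0]
eef_rot: [-3.142, 0.0, 0.19]
wrist_force: [-0.7, 0.0, 0.2]
finger_gap: 56.4
finger_force: 0.0
```

>>> {"api": "play_rows", "payload": {"translation": [[0.001,0.0002,0],[0.002,0.0004,0]], "yaw": [0,0]}}

```text
clock: 4.18
eef_pos: [537.6, 20.6, 3.0]
eef_rot: [-3.142, 0.0, 0.19]
wrist_force: [-0.0, -0.6, -0.1]
finger_gap: 56.2
finger_force: 0.0
```

>>> {"api": "play_rows", "payload": {"translation": [[0.0015,0.0003,0],[0.003,0.0006,0]], "yaw": [0,0]}}

```text
clock: 4.42
eef_pos: [540.7, 21.2, 3.0]
eef_rot: [-3.142, 0.0, 0.19]
wrist_force: [0.3, 0.4, 0.5]
finger_gap: 55.9
finger_force: 0.0
```

Run:
```python
from h import *
c=snap('scene','s2.png')
im=cv2.imread('pics/s2.png')[170:310,220:400]; cv2.imwrite('pics/s2c.png',cv2.resize(im,None,fx=4,fy=4,interpolation=cv2.INTER_CUBIC))
```

```text
(no output)
```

View pics/s2c.png

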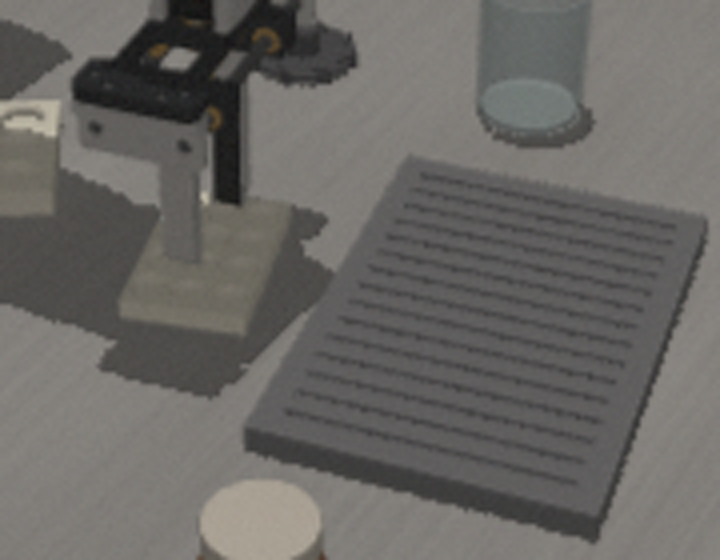

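The fingers appear to be over the plate with almost no force, and the plate has not moved from its first position. I'll compare the tip's projection with the picture.

Run:
```python
from h import *
np.set_printoptions(precision=1,suppress=True)
c=eyes.camera('scene'); s=telemetry.read_state(); p=s['eef_pos']; print(p, manip.grip_point_offset)
for dz in (0,10,15,20,30):
  print(dz,[np.round(proj(c,p+np.array([0.19*k,-.982*k,dz])),1) for k in (-34,34)])
# plate measured from scene
g=c['pixels'].astype(int)
for n,q in (('pl',(251,248)),): pass
for w in ([489.5,63.1,12],[525.1,-42.4,12],[592.4,-19.7,12],[556.9,85.8,12]): print(w,np.round(proj(c,w),1))
for w in ([594.6,157.5,16],[640.4,-94,16],[811.4,-62.4,16]): print(w,np.round(proj(c,w),1))
```

```text
[540.7  21.2   3.1] 18.8
0 [array([277.4, 226.6]), array([265.7, 243.5])]
10 [array([277.3, 223.1]), array([265.6, 239.9])]
15 [array([277.3, 221.3]), array([265.5, 238.1])]
20 [array([277.2, 219.5]), array([265.4, 236.2])]
30 [array([277.2, 215.8]), array([265.3, 232.5])]
[489.5, 63.1, 12] [263.3 215.9]
[525.1, -42.4, 12] [249.3 244.2]
[592.4, -19.7, 12] [281.1 248.8]
[556.9, 85.8, 12] [292.9 219.7]
[594.6, 157.5, 16] [322.4 208.3]
[640.4, -94, 16] [281.1 274.8]
[811.4, -62.4, 16] [366.7 297. ]
```

The visible fingertips sit roughly 10–20 mm above the reported TCP, because the tips retract at this opening. They passed over the plate, which is undisturbed. I'll back off and find the bench by touch.

>>> {"api": "play_rows", "payload": {"translation": [[0,0,0.01],[-0.025,-0.009,0.01],[-0.053,-0.018,0.01],[-0.053,-0.018,0.0],[-0.053,-0.018,0.0],[-0.053,-0.018,-0.003],[-0.053,-0.018,-0.006],[-0.053,-0.018,-0.006]], "yaw": [0,0.06,0.135,0.135,0.135,0.135,0.135,0.135]}}

```text
clock: 5.52
eef_pos: [487.6, 3.3, -3.2]
eef_rot: [-3.141, 0.0, 0.325]
wrist_force: [0.1, -0.1, 0.2]
finger_gap: 56.2
finger_force: 0.0
```

>>> {"api": "play_rows", "payload": {"translation": [[0,0,-0.001],[0,0,-0.002],[0,0,-0.003],[0,0,-0.003]], "yaw": [0,0,0,0]}}

```text
clock: 6.02
eef_pos: [487.6, 3.1, -6.0]
eef_rot: [3.142, 0.0, 0.325]
wrist_force: [0.1, 0.1, 1.0]
finger_gap: 56.2
finger_force: 0.0
```

>>> {"api": "play_rows", "payload": {"translation": [[0,0,-0.001],[0,0,-0.002],[0,0,-0.002]], "yaw": [0,0,0]}}

```text
clock: 6.4
eef_pos: [487.5, 3.2, -8.0]
eef_rot: [-3.142, 0.0, 0.325]
wrist_force: [0.9, -0.1, -0.1]
finger_gap: 56.7
finger_force: 0.0
```

>>> {"api": "play_rows", "payload": {"translation": [[0,0,-0.001],[0,0,-0.002],[0,0,-0.002]], "yaw": [0,0,0]}}

```text
clock: 6.78
eef_pos: [487.5, 3.2, -10.1]
eef_rot: [-3.142, 0.0, 0.325]
wrist_force: [-0.3, -0.9, 0.1]
finger_gap: 56.9
finger_force: 0.0
```

>>> {"api": "play_rows", "payload": {"translation": [[0,0,-0.001],[0,0,-0.002],[0,0,-0.002]], "yaw": [0,0,0]}}

```text
clock: 7.15
eef_pos: [487.5, 3.2, -12.0]
eef_rot: [-3.142, 0.0, 0.325]
wrist_force: [-0.1, -0.3, -0.4]
finger_gap: 56.5
finger_force: 0.0
```

Run:
```python
from h import *
c=snap('scene','s3.png'); p=telemetry.read_state()['eef_pos']
print(p)
yaw=0.325
for dz in (0,8,12,16,20):
  print(dz,[np.round(proj(c,p+np.array([np.sin(yaw)*k+8*np.cos(yaw),-np.cos(yaw)*k+8*np.sin(yaw),dz])),1) for k in (28,40)])
im=cv2.imread('pics/s3.png')[180:270,210:330]; cv2.imwrite('pics/s3c.png',cv2.resize(im,None,fx=6,fy=6,interpolation=cv2.INTER_CUBIC))
```

```text
[487.54727974   3.18240525 -12.0048175 ]
0 [array([247.9, 244.7]), array([246.3, 247.9])]
8 [array([247.7, 241.9]), array([246.1, 245.1])]
12 [array([247.6, 240.4]), array([246. , 243.6])]
16 [array([247.5, 239. ]), array([245.9, 242.2])]
20 [array([247.4, 237.5]), array([245.8, 240.7])]
```

View pics/s3c.png

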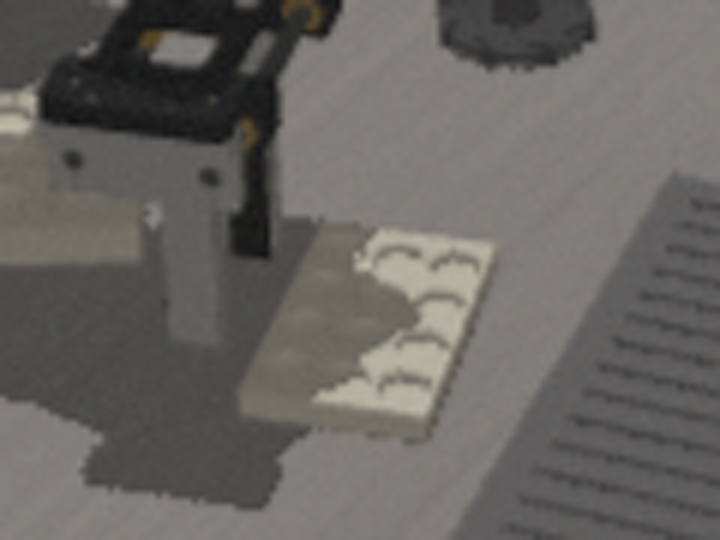

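The tips are still about 10 mm above the bench. I'll keep lowering until they touch.

>>> {"api": "play_rows", "payload": {"translation": [[0,0,-0.001],[0,0,-0.002],[0,0,-0.003],[0,0,-0.004]], "yaw": [0,0,0,0]}}

```text
clock: 7.7
eef_pos: [487.6, 3.2, -16.0]
eef_rot: [3.142, 0.0, 0.325]
wrist_force: [-0.3, -0.6, -0.5]
finger_gap: 56.3
finger_force: 0.0
```

>>> {"api": "play_rows", "payload": {"translation": [[0,0,-0.001],[0,0,-0.002],[0,0,-0.002]], "yaw": [0,0,0]}}

```text
clock: 8.07
eef_pos: [487.5, 3.2, -18.0]
eef_rot: [-3.142, 0.0, 0.325]
wrist_force: [-0.7, 0.3, 0.2]
finger_gap: 56.6
finger_force: 0.0
```

>>> {"api": "play_rows", "payload": {"translation": [[0,0,-0.001],[0,0,-0.002],[0,0,-0.002]], "yaw": [0,0,0]}}

```text
clock: 8.45
eef_pos: [487.5, 3.2, -20.0]
eef_rot: [-3.142, 0.0, 0.325]
wrist_force: [0.7, 0.3, 0.2]
finger_gap: 56.5
finger_force: 0.0
```

>>> {"api": "play_rows", "payload": {"translation": [[0,0,-0.001],[0,0,-0.002]], "yaw": [0,0]}}

```text
clock: 8.7
eef_pos: [487.6, 3.2, -22.0]
eef_rot: [3.142, -0.0, 0.325]
wrist_force: [-0.9, -1.0, 0.3]
finger_gap: 56.4
finger_force: 0.0
```

>>> {"api": "play_rows", "payload": {"translation": [[0,0,-0.001],[0,0,-0.002]], "yaw": [0,0]}}

```text
clock: 8.95
eef_pos: [487.8, 3.2, -22.4]
eef_rot: [3.142, -0.0, 0.325]
wrist_force: [-15.5, 0.8, 39.8]
finger_gap: 56.4
finger_force: 19.8
```

>>> {"api": "play_rows", "payload": {"translation": [[0,0,-0.001],[0,0,-0.002]], "yaw": [0,0]}}

```text
clock: 9.2
eef_pos: [488.0, 3.2, -22.6]
eef_rot: [3.141, -0.0, 0.325]
wrist_force: [-28.2, 1.6, 71.1]
finger_gap: 56.2
finger_force: 35.5
```

Touched the bench at TCP z ≈ −22.1, so the tip offset is 22 mm. I'll raise to a tip height of about 3 mm and push.

>>> {"api": "play_rows", "payload": {"translation": [[0,0,0.007],[0,0,0.007],[0.004,0.0015,0.007],[0.01,0.0035,0.007],[0.016,0.0055,0.007],[0.022,0.0075,0.007],[0.028,0.01,0.007],[0.034,0.0125,0.007],[0.04,0.015,0.007],[0.043,0.016,0.007]], "yaw": [0,0,0,0,0,-0.02,-0.05,-0.08,-0.11,-0.135]}}

```text
clock: 10.45
eef_pos: [530.9, 19.4, -19.0]
eef_rot: [-3.142, 0.0, 0.188]
wrist_force: [-2.3, -0.5, 1.6]
finger_gap: 56.4
finger_force: 1.2
```

>>> {"api": "play_rows", "payload": {"translation": [[0.001,0.0002,0],[0.002,0.0004,0],[0.003,0.0006,0]], "yaw": [0,0,0]}}

```text
clock: 10.82
eef_pos: [533.6, 19.7, -18.9]
eef_rot: [-3.142, -0.0, 0.19]
wrist_force: [-1.5, -0.0, 1.3]
finger_gap: 56.1
finger_force: 0.9
```

>>> {"api": "play_rows", "payload": {"translation": [[0.001,0.0002,0],[0.002,0.0004,0]], "yaw": [0,0]}}

```text
clock: 11.08
eef_pos: [535.6, 20.1, -18.9]
eef_rot: [-3.142, -0.0, 0.19]
wrist_force: [-1.8, -0.2, 1.6]
finger_gap: 56.6
finger_force: 1.0
```

>>> {"api": "play_rows", "payload": {"translation": [[0.001,0.0002,0],[0.002,0.0004,0]], "yaw": [0,0]}}

```text
clock: 11.32
eef_pos: [536.1, 20.3, -19.0]
eef_rot: [-3.141, 0.004, 0.19]
wrist_force: [-16.6, -4.7, 14.2]
finger_gap: 56.4
finger_force: 8.9
```

>>> {"api": "play_rows", "payload": {"translation": [[0.001,0.0002,0],[0.002,0.0004,0]], "yaw": [0,0]}}

```text
clock: 11.58
eef_pos: [536.2, 20.3, -19.1]
eef_rot: [-3.141, 0.008, 0.19]
wrist_force: [-31.9, -7.5, 26.3]
finger_gap: 56.3
finger_force: 16.3
```

Contact with the wall at x≈535.9, as predicted. I'll re-seat the tips lower, about 0.6 mm above the bench, and then lift along the arc.

>>> {"api": "play_rows", "payload": {"translation": [[-0.006,-0.0012,0],[-0.006,-0.0012,-0.0024],[-0.006,-0.0012,-0.0024],[-0.004,-0.0008,-0.0024],[-0.002,-0.0004,-0.0024],[-0.002,-0.0004,-0.0024]], "yaw": [0,0,0,0,0,0]}}

```text
clock: 12.32
eef_pos: [536.0, 20.3, -21.5]
eef_rot: [-3.141, 0.004, 0.19]
wrist_force: [-13.9, -2.9, 11.6]
finger_gap: 56.5
finger_force: 7.1
```

>>> {"api": "play_rows", "payload": {"translation": [[0,0,0.001],[0,0,0.003],[0,0,0.005],[0,0,0.007],[0,0,0.009],[0,0,0.012]], "yaw": [0,0,0,0,0,0]}}

```text
clock: 13.08
eef_pos: [535.8, 20.3, -10.3]
eef_rot: [-3.141, 0.005, 0.19]
wrist_force: [-7.9, -3.4, -0.7]
finger_gap: 56.2
finger_force: 4.2
```

Run:
```python
from h import *
c=snap('scene','s4.png')
im=cv2.imread('pics/s4.png')[160:300,220:380]; cv2.imwrite('pics/s4c.png',cv2.resize(im,None,fx=4.2,fy=4.2,interpolation=cv2.INTER_CUBIC))
```

```text
(no output)
```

View pics/s4c.png

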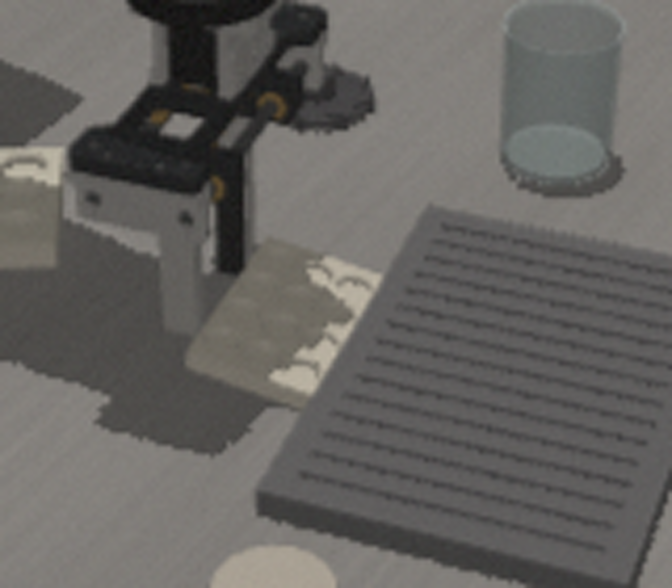

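The plate's free edge is lifting, with a gap over its shadow on the left side and the far edge held against the board. I'll continue along the arc.

>>> {"api": "play_rows", "payload": {"translation": [[0.0002,0,0.003],[0.0005,0.0001,0.006],[0.001,0.0002,0.009],[0.0015,0.0003,0.012],[0.0022,0.0004,0.015],[0.0029,0.0006,0.0175],[0.0038,0.0007,0.0202],[0.0048,0.0009,0.0229]], "yaw": [0,0,0,0,0,0,0,0]}}

```text
clock: 14.12
eef_pos: [540.5, 21.2, 12.8]
eef_rot: [-3.141, 0.005, 0.19]
wrist_force: [-11.7, -3.5, 2.1]
finger_gap: 56.1
finger_force: 6.0
```

>>> {"api": "play_rows", "payload": {"translation": [[0.0012,0.0002,0.0026],[0.0025,0.0005,0.0051],[0.0038,0.0007,0.0075],[0.0053,0.001,0.0099],[0.0069,0.0013,0.0121],[0.0086,0.0017,0.0143]], "yaw": [0,0,0,0,0,0]}}

```text
clock: 14.88
eef_pos: [548.4, 22.8, 27.4]
eef_rot: [-3.141, 0.007, 0.19]
wrist_force: [-20.0, -4.9, 12.6]
finger_gap: 56.2
finger_force: 11.8
```

Run:
```python
from h import *
c=snap('scene','s5.png')
im=cv2.imread('pics/s5.png')[160:300,220:380]; cv2.imwrite('pics/s5c.png',cv2.resize(im,None,fx=4.2,fy=4.2,interpolation=cv2.INTER_CUBIC))
```

```text
(no output)
```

View pics/s5c.png

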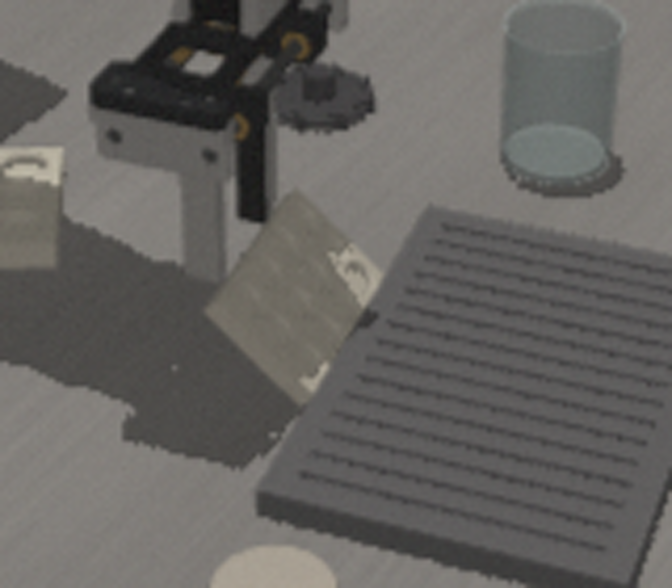

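The plate is at about 45° and in firm contact at both ends.

>>> {"api": "play_rows", "payload": {"translation": [[0.0018,0.0003,0.0023],[0.0037,0.0007,0.0045],[0.0057,0.0011,0.0065],[0.0078,0.0015,0.0084],[0.01,0.0019,0.0102],[0.0123,0.0024,0.0117]], "yaw": [0,0,0,0,0,0]}}

```text
clock: 15.68
eef_pos: [563.6, 25.6, 39.7]
eef_rot: [3.142, -0.0, 0.19]
wrist_force: [-1.7, -0.3, 1.6]
finger_gap: 56.1
finger_force: 0.9
```

```bash
cat >> h.py <<'E'
n=np.array([.982,.19,0]); t=np.array([-.19,.982,0]); E0=np.array([613.5,30.6,0])+5*t
def pmask(c):
    im=c['pixels'].astype(int); m=((im[...,0]-im[...,2])>11).astype(np.uint8)
    m=cv2.morphologyEx(m,cv2.MORPH_OPEN,np.ones((2,2)))
    return m
def hull(c,th,dn=0,dz=0):
    a=np.radians(th); P=[]
    for l in (0,70):
        for h in (0,12):
            for y in (-55,55):
                q=E0+n*(dn-12*np.sin(a)-l*np.cos(a)+h*np.sin(a))+t*y; q[2]=dz+l*np.sin(a)+h*np.cos(a); P.append(proj(c,q))
    return cv2.convexHull(np.array(P,np.float32))
E
python3 - <<'E'
from h import *
c=snap('scene','s6.png'); m=pmask(c)
im5=cv2.cvtColor(cv2.imread('pics/s5.png'),cv2.COLOR_BGR2RGB)
for nm,cc in (('s5',dict(c,pixels=im5)),('now',c)):
    m=pmask(cc); m[:180]=0;m[:,:262]=0;m[:,325:]=0;m[262:]=0
    sc=[]
    for th in range(0,181,5):
        h=np.zeros(m.shape,np.uint8); cv2.fillConvexPoly(h,np.round(hull(c,th)).astype(int),1); h[:180]=0;h[:,:262]=0;h[:,325:]=0;h[262:]=0
        sc.append((round((m&h).sum()/(m|h).sum(),3),th))
    ys,xs=np.nonzero(m); print(nm,m.sum(),xs.min(),xs.max(),ys.min(),ys.max(),sorted(sc)[::-1][:4])
E
```

```text
s5 1114 270 311 188 256 [(np.float64(0.834), 45), (np.float64(0.83), 50), (np.float64(0.823), 55), (np.float64(0.812), 60)]
now 907 277 310 184 257 [(np.float64(0.755), 70), (np.float64(0.755), 65), (np.float64(0.742), 75), (np.float64(0.732), 60)]
```

The fit puts the plate at about 62–65° and matches the tip geometry. I'll continue past its balance point.

>>> {"api": "play_rows", "payload": {"translation": [[0.0014,0.0003,0.0003],[0.0028,0.0006,0.0013],[0.0055,0.001,0.0024],[0.0081,0.0016,0.0035],[0.0108,0.0021,0.0044],[0.0136,0.0026,0.0053],[0.0164,0.0032,0.006],[0.0191,0.0037,0.0065]], "yaw": [0,0,0,0,0,0,0,0]}}

```text
clock: 16.73
eef_pos: [582.9, 29.3, 46.4]
eef_rot: [3.141, -0.001, 0.19]
wrist_force: [-2.8, -0.9, 5.9]
finger_gap: 56.2
finger_force: 3.1
```

```bash
cat > fit.py <<'E'
from h import *
import sys
c=snap('scene',sys.argv[1]+'.png'); m=pmask(c)
for a in (m,): a[:150]=0;a[:,:262]=0;a[:,340:]=0;a[275:]=0
sc=[]
for th in range(0,181,5):
    h=np.zeros(m.shape,np.uint8); cv2.fillConvexPoly(h,np.round(hull(c,th)).astype(int),1); h[:150]=0;h[:,:262]=0;h[:,340:]=0;h[275:]=0
    sc.append((round(float((m&h).sum()/(m|h).sum()),3),th))
ys,xs=np.nonzero(m); print(m.sum(),xs.min(),xs.max(),ys.min(),ys.max(),sorted(sc)[::-1][:4])
E
python3 fit.py s7
```

```text
690 277 311 163 257 [(0.613, 85), (0.598, 80), (0.546, 75), (0.544, 90)]
```

>>> {"api": "play_rows", "payload": {"translation": [[0.0025,0.0005,0.0001],[0.005,0.001,0.0003],[0.0075,0.0014,0.0004],[0.0075,0.0014,0.003],[0.0075,0.0014,0.01],[0.0075,0.0014,0.02],[0.0075,0.0014,0.02]], "yaw": [0,0,0,0,0,0,0]}}

```text
clock: 17.65
eef_pos: [590.4, 30.7, 67.1]
eef_rot: [3.141, -0.002, 0.19]
wrist_force: [-0.4, -0.8, -0.9]
finger_gap: 56.7
finger_force: 0.0
```

```bash
python3 fit.py s8
```

```text
584 280 313 155 257 [(0.579, 90), (0.548, 95), (0.522, 85), (0.487, 100)]
```

View pics/s8.png

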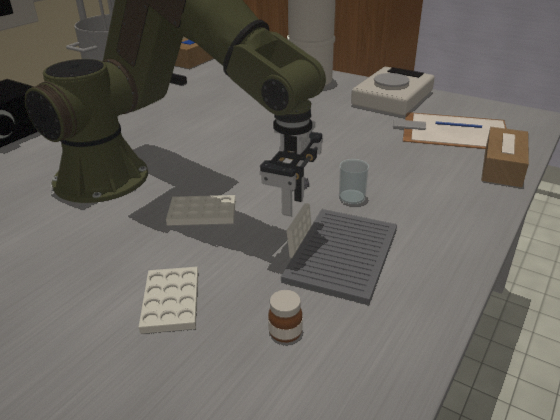

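The plate stands upright against the board at about (300,230), wells toward the board, and everything else is in place. Next the fingers go behind it and push high on the plain face.

>>> {"api": "play_rows", "payload": {"translation": [[-0.008,-0.0015,0.003],[-0.0145,-0.0028,0],[-0.0145,-0.0028,-0.02],[-0.0145,-0.0028,-0.039],[-0.0145,-0.0028,-0.039],[-0.009,-0.0017,-0.039],[-0.004,-0.0008,-0.039],[0,0,-0.039],[0.003,0.0006,-0.039],[0.006,0.0011,-0.039]], "yaw": [0,0,0,0,0,0,0,0,0,0]}}

```text
clock: 18.95
eef_pos: [596.0, 31.8, 27.1]
eef_rot: [3.142, 0.0, 0.19]
wrist_force: [-1.4, 0.5, 0.7]
finger_gap: 56.4
finger_force: 0.5
```

>>> {"api": "play_rows", "payload": {"translation": [[0.003,0.0006,0],[0.006,0.0012,0],[0.008,0.0016,0],[0.01,0.002,0],[0.012,0.0023,0],[0.012,0.0023,0],[0.012,0.0023,0]], "yaw": [0,0,0,0,0,0,0]}}

```text
clock: 19.82
eef_pos: [607.8, 34.1, 27.0]
eef_rot: [3.142, 0.0, 0.19]
wrist_force: [-1.4, 0.5, -0.4]
finger_gap: 56.2
finger_force: 0.0
```

```bash
sed -i 's/range(0,181,5)/range(0,181,5)/' fit.py; python3 fit.py s9
```

```text
943 283 329 174 256 [(0.477, 140), (0.451, 135), (0.426, 145), (0.399, 150)]
```

>>> {"api": "play_rows", "payload": {"translation": [[0,0,0.01],[-0.02,-0.004,0.01],[-0.045,-0.009,0.01],[-0.045,-0.009,0.01]], "yaw": [0,0,0,0]}}

```text
clock: 20.38
eef_pos: [562.4, 24.9, 37.9]
eef_rot: [3.141, -0.0, 0.19]
wrist_force: [0.9, -0.2, 1.1]
finger_gap: 56.3
finger_force: 0.0
```

```bash
cat > flat.py <<'E'
from h import *
import sys
np.set_printoptions(precision=1,suppress=True)
c=snap('scene',sys.argv[1]+'.png'); m=pmask(c); m[:190]=0;m[:,:262]=0;m[:,345:]=0;m[275:]=0
k,r,b=rect(c,m,tuple(int(v) for v in np.array(np.nonzero(m))[::-1].T[m.sum()//2]),28)
print(m.sum(),r); print([[round(float((np.r_[q,0]-E0)@n),1),round(float((np.r_[q,0]-E0)@t),1)] for q in b])
E
python3 flat.py s10
```

```text
1078 ((627.5729370117188, 27.530044555664062), (71.7455062866211, 122.37075805664062), 10.827594757080078)
[[-22.5, 50.6], [-22.8, -71.8], [49.0, -72.0], [49.2, 50.4]]
```

>>> {"api": "play_rows", "payload": {"translation": [[0,0,-0.02],[0,0,-0.0405],[0,0,-0.0405],[0.008,0.0015,-0.0405],[0.014,0.0027,-0.0405],[0.019,0.0037,-0.0405],[0.024,0.0046,-0.0405],[0.029,0.0056,-0.0405],[0.034,0.0066,-0.0405],[0.038,0.0074,-0.0405]], "yaw": [0,0,0,0,0,0,0,0,0,0]}}

```text
clock: 21.68
eef_pos: [601.2, 32.5, -3.4]
eef_rot: [-3.142, 0.0, 0.19]
wrist_force: [-4.0, -0.3, 2.0]
finger_gap: 56.4
finger_force: 1.8
```

>>> {"api": "play_rows", "payload": {"translation": [[0.004,0.0008,0],[0.008,0.0015,0],[0.012,0.0023,0],[0.016,0.0031,0],[0.02,0.0039,0],[0.024,0.0046,0],[0.026,0.005,0],[0.026,0.005,0]], "yaw": [0,0,0,0,0,0,0,0]}}

```text
clock: 22.68
eef_pos: [627.2, 37.5, -3.6]
eef_rot: [3.142, -0.001, 0.19]
wrist_force: [-0.4, 0.2, -0.8]
finger_gap: 56.2
finger_force: 0.0
```

>>> {"api": "play_rows", "payload": {"translation": [[-0.015,-0.003,0],[-0.03,-0.006,0],[-0.03,-0.006,0.06],[-0.03,-0.006,0.12],[-0.08,-0.06,0.18],[-0.12,-0.11,0.2],[-0.16,-0.16,0.2],[-0.2,-0.21,0.2],[-0.24,-0.26,0.2],[-0.26,-0.32,0.2],[-0.26,-0.36,0.2],[-0.26,-0.36,0.2]], "yaw": [0,0,0,0,0,0,0,0,0,0,0,0]}}

```text
clock: 24.18
eef_pos: [365.8, -325.2, 196.4]
eef_rot: [3.141, -0.0, 0.186]
wrist_force: [0.1, 1.2, -0.3]
finger_gap: 56.2
finger_force: 0.0
```

Run:
```python
from h import *
c=snap('top','tf.png'); g=c['pixels'].astype(int); m=pmask(c); m=(g.min(2)>150).astype(np.uint8)
m[:,:215]=0; m[:,330:]=0; m[:110]=0; m[210:]=0
n_,l,s,ce=cv2.connectedComponentsWithStats((g.mean(2)>175).astype(np.uint8)*m); 
k=1+s[1:,4].argmax(); print(s[k],ce[k]); 
r=rect(c,l==k,tuple(int(v) for v in np.array(np.nonzero(l==k))[::-1].T[10]),28); print(r[1]); print([[round(float((np.r_[q,0]-E0)@n),1),round(float((np.r_[q,0]-E0)@t)+5,1)] for q in r[2]])
a=cv2.imread('pics/tf.png')[80:290,140:420]; a=cv2.resize(a,(560,420)); snap('scene','sf.png'); b=cv2.imread('pics/sf.png')[150:330,210:410]; b=cv2.resize(b,(467,420))
o=np.hstack([a,b]); cv2.imwrite('pics/final.png',cv2.resize(o,(800,327)))
```

```text
[ 244  141   54   39 1534] [270.1779661  159.78226858]
((671.6946411132812, 47.131187438964844), (69.32557678222656, 109.69722747802734), 10.820536613464355)
[[25.7, 60.1], [25.5, -49.6], [94.8, -49.8], [95.1, 60.0]]
```

View pics/final.png

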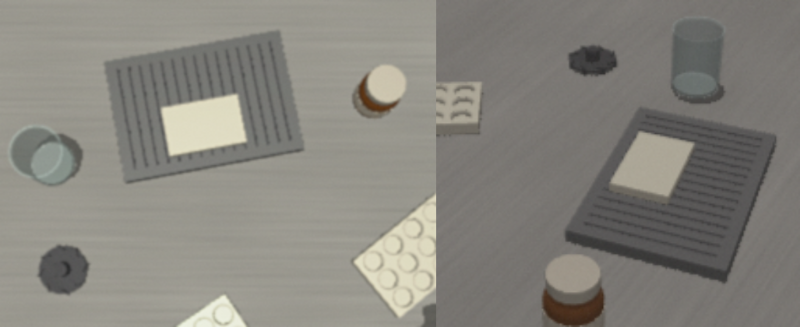

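The plate lies flat with its plain face up at (203,125) in the left half of the picture. It is wholly on the board, about 25 mm in from the near edge. The beaker, jar and disc are undisturbed.

```bash
python3 -c "
from cell import manip; print(manip.sign_off())"
```

```text
the job is handed in; nothing more can be done
None
```

The spot plate now lies wells down, flat and entirely on the draining board about 25 mm in from its near edge; the hand is clear, the beaker, jar and stirrer disc were not moved, and the job was handed in at about 24 s (no verdict was returned).

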